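# Index the propeller stand to its next station

## Task

The propeller on the bench indexing stand has to be turned counterclockwise (seen from above) to the next station. Pull the sprung index pin up out of its hole by its black knob, swing the table round by that arm to the first hole of the aluminium station plate, and let the pin spring fully down into it, so that the table is locked. The pin is slender: never force it sideways against a hole or plate, and leave the spray can, spanner and parts bin where they are.

Things in the scene. Friction and masses are not known exactly. Their poses are not given: they have to be found in the camera images.
- indexer: Indexing stand bolted to the bench: round green and dark cast base 290 mm across, flange top 40 mm up. Origin: on the turntable's vertical axis at bench level, z up. Angles are about this axis, counterclockwise from above, from the stand's x axis. All index holes lie 120 mm from the axis and are 13 mm wide for the 10 mm pin, so a locked table still rocks about 0.7 degrees either way.
- start_hole (a point): Mouth of the hole, at 0 degrees, that holds the index pin at the start. It is in a raised steel block on the flange, top 56 mm above the bench, which spans -12.6 to +26.4 degrees. The aluminium station plate adjoins the block counterclockwise, slid under its end; there is no gap between them, only a 2 mm step down.
- station_range (a point): Middle (43 degrees, 54 mm up) of the range in which the next station's hole can lie. The hole is the first of two in the flat aluminium station plate, an arc 32 mm wide, top 54 mm up. The plate is clamped at a different place each time: the hole lies up to 9 degrees (19 mm of arc) either side of this point and is not measured. The second hole, a wrong one, is 25.8 degrees beyond the first.
- turntable (a joint): Turntable angle, rad, growing counterclockwise from above; 0 when its arm lies along the stand's x axis; travel -0.4 to 1.6. Carries a 3-bladed propeller (180 mm across, 158 mm up) and, between two blades, a grey arm with a housing 30 mm across, top 94 mm up, 120 mm from the axis. Stays where left; turning it takes about 2 N at the knob, some 2.5 N more when the pin drags on a plate.
- plunger (a joint): Lift of the sprung index pin in m: 0 when fully down in a hole, about 0.012 when its tip rests on the steel block, about 0.010 when it rests on the aluminium station plate, 0.018 at its upper stop. A spring pushes it down with 5 N at 0 and 11 N at the stop; greased, it snaps down at only about 0.15 m/s when let go.
- knob_mid (a point): Centre of the index pin's knob, a plain upright black cylinder 28 mm across and 34 mm high, 122 mm above the bench with the pin down (105 to 139 mm). It rises with the pin by up to 18 mm and goes round with the turntable. The pin, 10 mm thick with a round tip, is on the knob's axis; its tip is 44 mm above the bench when down.
- spray_can_mid (a point): Middle of a standing spray can, 58 mm across, 170 mm tall. A bystander.
- spanner_mid (a point): Middle of a steel spanner lying on the bench, 180 mm long. A bystander.
- parts_bin_mid (a point): Middle of an open yellow parts bin, 130 x 100 x 60 mm. A bystander.

How it is judged:
By the outcome, as a careful person would: the job done as asked, in the order asked, and still so for the second after the job is handed in, with the robot touching nothing.
It also fails if it takes over 48 s, if anything falls off the work surface, if the arm or the gripper's body presses on something with over 40 N, if the wrist force passes 120 N, or if a joint passes its speed limit or range.

## Robot

A 7-joint arm with a two-finger parallel gripper is mounted at the origin on the work surface. World frame = base frame: x ahead of the robot, y to its left, z up, the work surface at z = 0. Lengths are in m, angles in rad, forces in N, time in s.
With the tool pointing down it reaches from about 0.425 to 0.875 m from the base axis. Payload 8.4 kg.
Tool frame: the origin (TCP) lies midway between the tips of the shut fingers; the grasp point (between the pads) lies behind it (tcp_to_grasp is the z of the grasp point in the tool frame, in m); z points along the fingers, y is the line along which they close (so a half turn about z gives the same grasp; the last joint's range is limited). The gripper opens to 85 mm and grips with 20 to 120 N. Pads are 22 mm wide; open, the fingers measure 114 mm over their backs; the gripper's body (76 mm by 85 mm) begins 54 mm behind the grasp point. The pads swing forward as they close: fully open they stand 13 mm farther back than shut.
Start: joints at [1.012, 0.333, 0.04, 1.465, -0.013, 1.343, -0.059], TCP at [0.288, -0.582, 0.231] pointing down, gripper open.
Joint ranges: [-2.58, 2.58], [-0.38, 2.09], [-1.3, 1.39], [0.25, 2.4], [-1.5, 4.64], [0.08, 2.09], [-2.65, 2.65]. Speed limits (rad/s): [2.22, 2.22, 2.79, 2.79, 3.14, 3.14, 3.14].

## Interface

Orientations are given as [roll, pitch, yaw] about the fixed x, y, z axes, in that order (R = Rz(yaw) Ry(pitch) Rx(roll)).
In Python, from cell import read_state, camera, hand_in, tcp_to_grasp gives the robot as it stands.
- The arm moves only by the tool drive_tool, never from a script. Its argument "deltas" is a list of rows, each an object with "translation": the shift along the tool's x, y, z in mm, a list of three; "angular": the turn, a rotation vector about the tool's x, y, z in degrees, a list of three; "fingers": the finger opening in mm, from 0 to 85.4. A call has 1 to 8 rows; each row shifts and turns the commanded pose from where the row before left it, along the tool's axes as they then stand; what a row does not reach is not made up. A row lasts 1/12 s, in which the tool goes at most 41.7 mm and 7.16 degrees, less where a joint would pass 70% of its speed; a pose out of reach is approached as far as the arm can. A call is refused whole if a number of a shift passes 41.7 or a number of a turn 7.16, either way. A call with a gripper value outside its range is refused whole. The fingers move at their own pace and stop on an object; "newtons" is the grip in N (left out, the last holds). Time passes only in rows, so rows that do not move let the fingers close. It gives the time, the measured TCP pose, the force, the opening and the grip force at its end, in the units of the state.
- read_state(): the state, without advancing time (a new reading comes with each control period).
- camera(name): name is "scene" or "top"; returns a dict with "frame" (384x512x3 uint8, red, green, blue), "range_z" (384x512 float32, m along the optical axis (not along the pixel's ray), 0 where there is no reading), "mtx" (3x3 intrinsics, pixels), "extrinsics" (4x4, takes a point from world to camera coordinates). Camera axes: x right, y up, looking along -z (the intrinsics and any distortion apply to the point x, -y, -z); pixel columns grow to the right and rows downward; lengths in m; the calibration is good to about 2 mm. A picture is of the moment at which its call begins.
- hand_in(): hands the job in; it is judged then, once.
The state is a dict: "t": time; "joint_positions": joint angles; "dq": joint speeds; "tau": joint torques, N m; "position": TCP position; "tool_rot": TCP orientation; "contact_force": force on the tool from outside, world axes, zero at the start; "torque": the same for the moment, N m; "opening": finger opening in m; "grip_force": force on a finger pad.
Only numpy, scipy, OpenCV 4.12 (cv2) and the standard library are available. Lean on these libraries where they do the work, as an engineer would, in place of code of your own. Each camera call takes 0.05 s, during which the arm holds its last target. There are 200 camera calls.

## Working session

There is one attempt and no reset: what is moved stays moved. The work goes in short steps, Python scripts to look and compute and a tool call to move; the robot and the scene stay as the last step left them, time stands still between calls to the robot, and variables do not carry over. Pictures are saved under pics/ and viewed, at most 10 in all, crops included, and the job is handed in when it is done.

Besides the shell and the picture viewer there is one more tool, called by a JSON object that holds its "fn" and its "kwargs", one argument or row to a line. drive_tool: Moves the arm, as the interface text tells. Its arguments: {"type":"object","properties":{"deltas":{"type":"array","items":{"type":"object","properties":{"translation":{"type":"array","items":{"type":"number"}},"angular":{"type":"array","items":{"type":"number"}},"fingers":{"type":"number"}}}},"newtons":{"type":"number"}},"required":["deltas"]}

```bash
mkdir -p pics; ls
cat > h.py <<'E'
import numpy as np, cv2
from cell import read_state, camera, hand_in, tcp_to_grasp
def pts(c):
    z=c["range_z"]; K=c["mtx"]; h,w=z.shape
    u,v=np.meshgrid(np.arange(w),np.arange(h))
    x=(u-K[0,2])/K[0,0]*z; y=(v-K[1,2])/K[1,1]*z
    P=np.stack([x,-y,-z,np.ones_like(z)],-1)
    W=P@np.linalg.inv(c["extrinsics"]).T
    W[z==0]=np.nan
    return W[...,:3]
def save(c,n): cv2.imwrite("pics/"+n,c["frame"][...,::-1])
E
python3 - <<'E'
from h import *
s=read_state(); print(s, tcp_to_grasp)
for n in("scene","top"):
    c=camera(n); save(c,n+"0.png"); print(c["mtx"],np.linalg.inv(c["extrinsics"])[:3,3])
    W=pts(c); f=c["frame"].astype(int)
    for z0,z1 in((.1,.15),(.15,.19)):
        m=(W[...,2]>z0)&(W[...,2]<z1); print(n,z0,m.sum())
    d=(f.max(-1)<60)&(W[...,2]>.125)&(W[...,2]<.15)
    l,lab,st,ce=cv2.connectedComponentsWithStats(d.astype('uint8'))
    for i in range(1,l):
        if st[i,4]>20: print(n,st[i],np.median(W[lab==i],0))
E
```

```text
pics
{'t': 0.0, 'joint_positions': array([ 1.01179719,  0.33391753,  0.03986841,  1.46629536, -0.01341441,
        1.34331813, -0.05852479]), 'dq': array([ 1.71498021e-03,  7.10414702e-05, -1.01465370e-03, -3.03896432e-04,
       -3.39749742e-04, -9.71520278e-04, -4.40354542e-04]), 'tau': array([-8.26030118e-04, -6.58556271e+01,  1.36469554e+00, -4.05561697e+01,
        1.66357972e-02,  1.25247802e-02,  5.86262286e-05]), 'position': array([ 0.28821911, -0.58207596,  0.23040513]), 'tool_rot': array([-3.13992312e+00,  9.77359968e-05,  4.59758717e-01]), 'contact_force': array([ 0.03475753, -0.96566091,  0.08738537]), 'torque': array([-0.01891927, -0.02604649,  0.02015097]), 'grip_force': 0.0, 'opening': 0.08540994854907188} -0.0187
[[434.26818817   0.         249.6172974 ]
 [  0.         434.26818817 191.99702515]
 [  0.           0.           1.        ]] [0.92657338 0.35437353 1.01049216]
scene 0.1 2876
scene 0.15 1407
scene [361  61  47  23 275] [0.06330052 0.02837921 0.13833315]
scene [238 199  13  14 132] [0.60334822 0.02329868 0.13847048]
[[347.56933692   0.         262.06773295]
 [  0.         347.56933692 189.23859704]
 [  0.           0.           1.        ]] [ 0.45474994 -0.02705605  0.9848303 ]
top 0.1 1897
top 0.15 597
top [243 168   7   9  49] [0.5978234  0.0195276  0.13745491]
```

View pics/scene0.png

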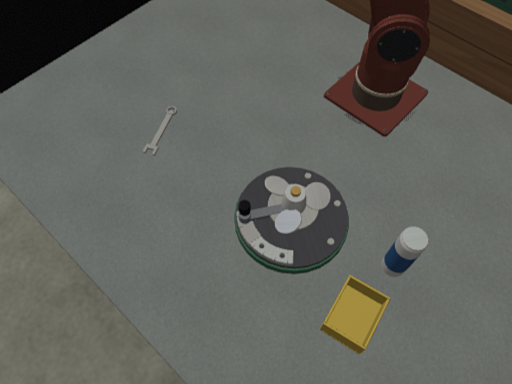

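View pics/top0.png

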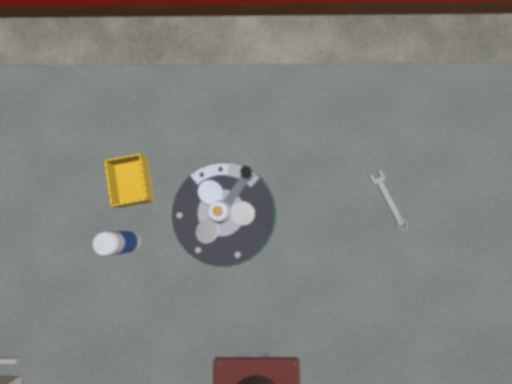

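The pictures show the stand with the knob at scene (244,207) / top (246,172). The station holes are at scene (262,245) and (282,255), top (220,169) and (201,174). The propeller hub is at top (217,211). The can and bin are at +y, clear of the work, and the spanner is far off.

```bash
cat >> h.py <<'E'
def ray(c,u,v,z):
    K=c["mtx"]; T=np.linalg.inv(c["extrinsics"])
    d=T[:3,:3]@np.array([(u-K[0,2])/K[0,0],-(v-K[1,2])/K[1,1],-1]); o=T[:3,3]
    return o+d*(z-o[2])/d[2]
def cent(m,box):
    u0,v0,u1,v1=box; s=np.zeros(m.shape,bool); s[v0:v1,u0:u1]=m[v0:v1,u0:u1]
    v,u=np.nonzero(s); return u.mean(),v.mean(),len(u)
E
python3 - <<'E'
from h import *
for n,hb,kb,holes in(("scene",(283,180,310,204),(235,197,255,218),((256,240,268,250),(277,250,288,260))),("top",(207,201,227,221),(238,163,255,182),((215,164,226,174),(196,169,206,179)))):
    c=camera(n); f=c["frame"].astype(int); W=pts(c)
    org=(f[...,0]-f[...,2]>60); u,v,k=cent(org,hb); 
    zt=np.nanmedian(W[int(v)-1:int(v)+2,int(u)-1:int(u)+2,2]); A=ray(c,u,v,zt); print(n,"hub",u,v,k,A)
    # flange circle: points at z 0.04
    m=(abs(W[...,2]-.04)<.006)&(np.hypot(W[...,0]-A[0],W[...,1]-A[1])<.16)
    hull=cv2.convexHull(W[m][:,:2].astype('float32')); print("flange",cv2.minEnclosingCircle(hull), cv2.fitEllipse(hull))
    d=(f.max(-1)<60)&(W[...,2]>.13)&(W[...,2]<.145); u,v,k=cent(d,kb); K=ray(c,u,v,.139); print("knob",K,np.hypot(*(K-A)[:2]),k)
    a0=np.arctan2(*(K-A)[1::-1]); print("angle",np.degrees(a0))
    for b in holes:
        g=f.sum(-1)[b[1]:b[3],b[0]:b[2]]; w=np.clip(np.percentile(g,70)-40-g,0,None); vv,uu=np.mgrid[b[1]:b[3],b[0]:b[2]]
        H=ray(c,(uu*w).sum()/w.sum(),(vv*w).sum()/w.sum(),.054); r=H-A; print("hole",H,np.hypot(*r[:2]),(np.degrees(np.arctan2(r[1],r[0])-a0)))
    cr=f[155:275,170:280] if n=="top" else f[160:280,225:355]
    cv2.imwrite(f"pics/{n}1.png",cv2.resize(cr.astype('uint8')[...,::-1],None,fx=5,fy=5,interpolation=2))
E
```

```text
scene hub 295.53731343283584 190.26865671641792 67 [0.50363428 0.08981617 0.15949562]
flange ((0.501088559627533, 0.08796609193086624), 0.1411425769329071) ((0.5013648867607117, 0.08759598433971405), (0.2783522307872772, 0.28116869926452637), 119.7872314453125)
knob [0.60291894 0.02301107 0.139     ] 0.1196677238828669 121
angle -33.93519886815755
hole [0.61928038 0.0956894  0.054     ] 0.11579513712002559 36.84253619804847
hole [0.60670418 0.1470148  0.054     ] 0.11787741900809036 62.963280578121974
top hub 216.86206896551724 210.5 58 [0.50193637 0.0875186  0.15662787]
flange ((0.5014873743057251, 0.08694590628147125), 0.14002184569835663) ((0.5010727643966675, 0.08665501326322556), (0.27777600288391113, 0.27851009368896484), 32.13981246948242)
knob [0.59767849 0.01965556 0.139     ] 0.11735393357830652 50
angle -35.32941898277448
hole [0.62147359 0.09481167 0.054     ] 0.11975949144477341 38.82075959072946
hole [0.60817049 0.14741044 0.054     ] 0.12195376569985159 64.74251410513327
```

View pics/scene1.png

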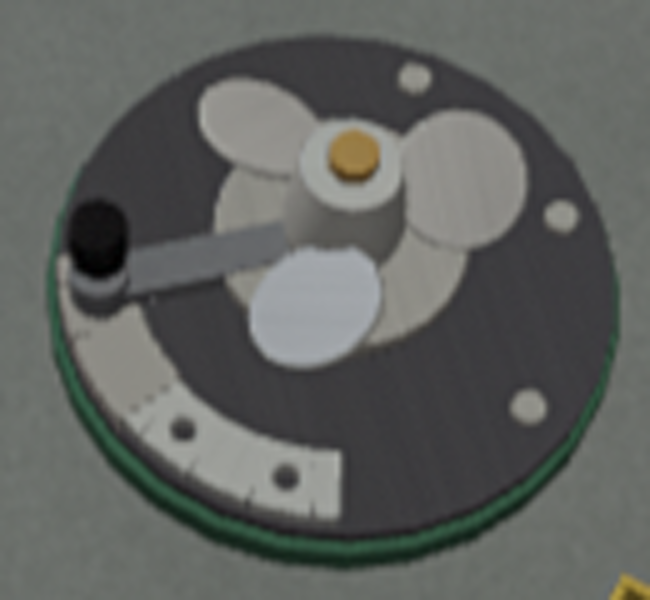

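Both views agree on the axis at about (0.502, 0.088) and the knob at about (0.601, 0.021), at −34°. The first hole is about 37.5° ±1.5° from the start. I'll move over the knob now.

{"fn": "drive_tool", "kwargs": {
  "deltas": [
    {"translation": [32, -23.5, 0]},
    {"translation": [32, -23.5, 0]},
    {"translation": [32, -23.5, 0]},
    {"translation": [32, -23.5, 0]},
    {"translation": [32, -23.5, 0]},
    {"translation": [32, -23.5, 0]},
    {"translation": [32, -23.5, 0]},
    {"translation": [32, -23.5, 0]}
  ]
}}

```text
$.deltas[0]: bad value
```

{"fn": "drive_tool", "kwargs": {
  "deltas": [
    {"translation": [32, -23.5, 0]},
    {"translation": [32, -23.5, 0]},
    {"translation": [32, -23.5, 0]},
    {"translation": [32, -23.5, 0]},
    {"translation": [32, -23.5, 0]},
    {"translation": [32, -23.5, 0]},
    {"translation": [32, -23.5, 0]},
    {"translation": [32, -23.5, 0]}
  ]
}}

```text
$.deltas[0]: bad value
```

{"fn": "drive_tool", "kwargs": {
  "deltas": [
    {"angular": [0, 0, 6.7]},
    {"angular": [0, 0, 6.7]},
    {"angular": [0, 0, 6.7]},
    {"angular": [0, 0, 6.7]},
    {"angular": [0, 0, 6.7]},
    {"angular": [0, 0, 6.7]},
    {"angular": [0, 0, 6.7]},
    {"angular": [0, 0, 6.7]}
  ]
}}

```text
$.deltas[0]: bad value
```

{"fn": "drive_tool", "kwargs": {
  "deltas": [
    {"angular": [0, 0, 6.7]},
    {"translation": [0, 0, 0]},
    {"translation": [0, 0, 0]}
  ]
}}

```text
$.deltas[0]: bad value
```

{"fn": "drive_tool", "kwargs": {
  "deltas": [
    {"translation": [32, -23.5, 0], "angular": [0, 0, 0], "fingers": 85},
    {"translation": [32, -23.5, 0], "angular": [0, 0, 0], "fingers": 85},
    {"translation": [32, -23.5, 0], "angular": [0, 0, 0], "fingers": 85},
    {"translation": [32, -23.5, 0], "angular": [0, 0, 0], "fingers": 85},
    {"translation": [32, -23.5, 0], "angular": [0, 0, 0], "fingers": 85},
    {"translation": [32, -23.5, 0], "angular": [0, 0, 0], "fingers": 85},
    {"translation": [32, -23.5, 0], "angular": [0, 0, 0], "fingers": 85},
    {"translation": [32, -23.5, 0], "angular": [0, 0, 0], "fingers": 85}
  ]
}}

```text
t: 0.87
position: [0.4348, -0.2985, 0.2314]
tool_rot: [3.141, 0.0, 0.46]
contact_force: [0.8, -1.2, -0.2]
opening: 0.0849
grip_force: 0.0
```

{"fn": "drive_tool", "kwargs": {
  "deltas": [
    {"translation": [32, -23.5, 0], "angular": [0, 0, 0], "fingers": 85},
    {"translation": [32, -23.5, 0], "angular": [0, 0, 0], "fingers": 85},
    {"translation": [32, -23.5, 0], "angular": [0, 0, 0], "fingers": 85},
    {"translation": [32, -23.5, 0], "angular": [0, 0, 0], "fingers": 85},
    {"translation": [32, -23.5, 0], "angular": [0, 0, 0], "fingers": 85},
    {"translation": [32, -23.5, 0], "angular": [0, 0, 0], "fingers": 85},
    {"translation": [32, -23.5, 0], "angular": [0, 0, 0], "fingers": 85},
    {"translation": [32, -23.5, 0], "angular": [0, 0, 0], "fingers": 85}
  ]
}}

```text
t: 1.53
position: [0.5809, -0.0166, 0.2314]
tool_rot: [3.141, -0.0, 0.459]
contact_force: [0.0, -0.4, -0.7]
opening: 0.0847
grip_force: 0.0
```

{"fn": "drive_tool", "kwargs": {
  "deltas": [
    {"translation": [0, 0, 0], "angular": [0, 0, 6.7], "fingers": 65},
    {"translation": [0, 0, 0], "angular": [0, 0, 6.7], "fingers": 65},
    {"translation": [0, 0, 0], "angular": [0, 0, 6.7], "fingers": 65},
    {"translation": [0, 0, 0], "angular": [0, 0, 6.7], "fingers": 65},
    {"translation": [0, 0, 0], "angular": [0, 0, 6.7], "fingers": 65},
    {"translation": [0, 0, 0], "angular": [0, 0, 6.7], "fingers": 65},
    {"translation": [0, 0, 0], "angular": [0, 0, 6.7], "fingers": 65},
    {"translation": [0, 0, 0], "angular": [0, 0, 6.7], "fingers": 65}
  ]
}}

```text
t: 2.2
position: [0.5803, -0.0184, 0.2311]
tool_rot: [3.141, 0.0, -0.482]
contact_force: [-0.5, -0.5, -0.1]
opening: 0.065
grip_force: 0.0
```

{"fn": "drive_tool", "kwargs": {
  "deltas": [
    {"translation": [0, 0, 0], "angular": [0, 0, 6.7], "fingers": 65},
    {"translation": [0, 0, 0], "angular": [0, 0, 0], "fingers": 65}
  ]
}}

```text
t: 2.37
position: [0.5803, -0.0183, 0.2312]
tool_rot: [3.141, 0.0, -0.598]
contact_force: [-0.2, -0.8, 0.4]
opening: 0.065
grip_force: 0.0
```

{"fn": "drive_tool", "kwargs": {
  "deltas": [
    {"translation": [-2.6, -22.2, 0], "angular": [0, 0, 0], "fingers": 65},
    {"translation": [-2.6, -22.2, 0], "angular": [0, 0, 0], "fingers": 65},
    {"translation": [0, 0, 25], "angular": [0, 0, 0], "fingers": 65},
    {"translation": [0, 0, 20], "angular": [0, 0, 0], "fingers": 60},
    {"translation": [0, 0, 0], "angular": [0, 0, 0], "fingers": 60}
  ]
}}

```text
t: 2.78
position: [0.5987, 0.0215, 0.1821]
tool_rot: [3.138, 0.005, -0.588]
contact_force: [-1.1, -0.3, -0.7]
opening: 0.0603
grip_force: 0.0
```

Run:
```python
from h import *
print(read_state()["position"])
a=[]
for n in("scene","top"):
    c=camera(n);f=c["frame"]
    p=np.array([.602,.022,.13,1]); q=c["extrinsics"]@p; u=c["mtx"][0,0]*q[0]/-q[2]+c["mtx"][0,2]; v=-c["mtx"][1,1]*q[1]/-q[2]+c["mtx"][1,2]
    print(u,v); u=int(u);v=int(v)
    a.append(cv2.resize(f[v-50:v+50,u-40:u+40,::-1],None,fx=5,fy=5,interpolation=2))
cv2.imwrite("pics/c2.png",np.hstack(a))
```

```text
[0.59872523 0.02148245 0.18207222]
243.97051927854204 206.26829897540156
245.1647068677056 170.93254960159825
```

View pics/c2.png

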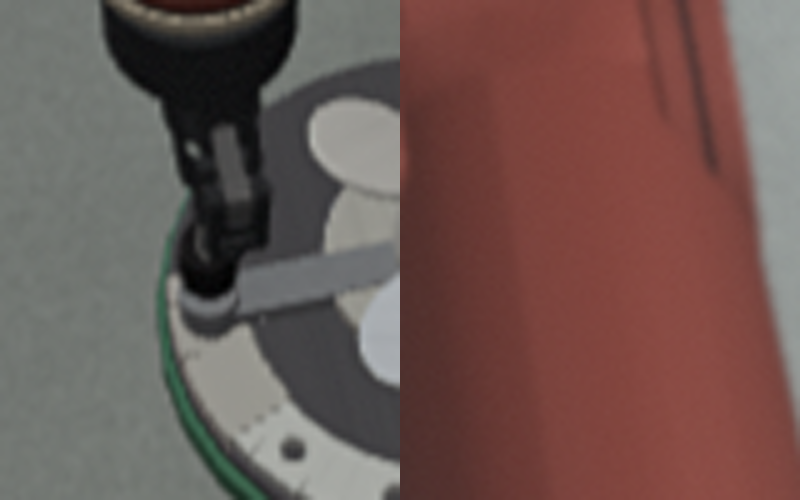

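The scene crop shows the open fingers over the black knob at about (208,262). The top view is blocked by the arm. I'll descend.

{"fn": "drive_tool", "kwargs": {
  "deltas": [
    {"translation": [1.5, 0, 25], "angular": [0, 0, 0], "fingers": 60},
    {"translation": [0, 0, 25], "angular": [0, 0, 0], "fingers": 60},
    {"translation": [0, 0, 20], "angular": [0, 0, 0], "fingers": 60},
    {"translation": [0, 0, 6], "angular": [0, 0, 0], "fingers": 60},
    {"translation": [0, 0, 0], "angular": [0, 0, 0], "fingers": 40},
    {"translation": [0, 0, 0], "angular": [0, 0, 0], "fingers": 36},
    {"translation": [0, 0, 0], "angular": [0, 0, 0], "fingers": 36},
    {"translation": [0, 0, 0], "angular": [0, 0, 0], "fingers": 36}
  ],
  "newtons": 20
}}

```text
t: 3.55
position: [0.6032, 0.0206, 0.1122]
tool_rot: [-3.14, -0.002, -0.593]
contact_force: [-0.1, -0.3, 0.3]
opening: 0.0362
grip_force: 0.0
```

{"fn": "drive_tool", "kwargs": {
  "deltas": [
    {"translation": [0, 0, 0], "angular": [0, 0, 0], "fingers": 32},
    {"translation": [0, 0, 0], "angular": [0, 0, 0], "fingers": 32},
    {"translation": [0, 0, 0], "angular": [0, 0, 0], "fingers": 32}
  ]
}}

```text
t: 3.8
position: [0.6024, 0.0206, 0.1108]
tool_rot: [-3.141, -0.001, -0.593]
contact_force: [0.3, 0.7, -0.1]
opening: 0.0321
grip_force: 0.0
```

{"fn": "drive_tool", "kwargs": {
  "deltas": [
    {"translation": [0, 0, 5], "angular": [0, 0, 0], "fingers": 32},
    {"translation": [0, 0, 0], "angular": [0, 0, 0], "fingers": 30},
    {"translation": [0, 0, 0], "angular": [0, 0, 0], "fingers": 29},
    {"translation": [0, 0, 0], "angular": [0, 0, 0], "fingers": 29}
  ]
}}

```text
t: 4.13
position: [0.602, 0.0209, 0.1051]
tool_rot: [-3.142, 0.001, -0.592]
contact_force: [0.5, 0.8, -0.5]
opening: 0.0292
grip_force: 0.8
```

{"fn": "drive_tool", "kwargs": {
  "deltas": [
    {"translation": [0, 0, 0], "angular": [0, 0, 0], "fingers": 27},
    {"translation": [0, 0, 0], "angular": [0, 0, 0], "fingers": 27},
    {"translation": [0, 0, 0], "angular": [0, 0, 0], "fingers": 27}
  ]
}}

```text
t: 4.38
position: [0.6022, 0.021, 0.1052]
tool_rot: [-3.141, 0.0, -0.592]
contact_force: [2.3, 3.5, -3.1]
opening: 0.0274
grip_force: 19.9
```

{"fn": "drive_tool", "kwargs": {
  "deltas": [
    {"translation": [0, -1, 0], "angular": [0, 0, 0], "fingers": 20},
    {"translation": [0, 0, 0], "angular": [0, 0, 0], "fingers": 20},
    {"translation": [0, 0, 0], "angular": [0, 0, 0], "fingers": 20}
  ],
  "newtons": 60
}}

```text
t: 4.63
position: [0.6023, 0.0211, 0.1053]
tool_rot: [3.141, 0.001, -0.593]
contact_force: [-1.6, 0.4, 1.3]
opening: 0.0269
grip_force: 58.9
```

Side force is about zero now. Lifting.

{"fn": "drive_tool", "kwargs": {
  "deltas": [
    {"translation": [0, 0, -4], "angular": [0, 0, 0], "fingers": 20},
    {"translation": [0, 0, -4], "angular": [0, 0, 0], "fingers": 20},
    {"translation": [0, 0, -4], "angular": [0, 0, 0], "fingers": 20},
    {"translation": [0, 0, -3.5], "angular": [0, 0, 0], "fingers": 20},
    {"translation": [0, 0, 0], "angular": [0, 0, 0], "fingers": 20},
    {"translation": [0, 0, 0], "angular": [0, 0, 0], "fingers": 20}
  ]
}}

```text
t: 5.13
position: [0.6022, 0.0211, 0.1206]
tool_rot: [3.141, 0.001, -0.593]
contact_force: [0.2, -0.4, -11.7]
opening: 0.0265
grip_force: 59.7
```

Run:
```python
from h import *
s=read_state(); print(s["position"],s["contact_force"])
c=camera("scene");f=c["frame"]
cv2.imwrite("pics/c3.png",cv2.resize(f[150:270,180:320,::-1],None,fx=5,fy=5,interpolation=2))
```

```text
[0.60223892 0.02106201 0.12056119] [  0.21607779  -0.44276317 -11.66951174]
```

View pics/c3.png

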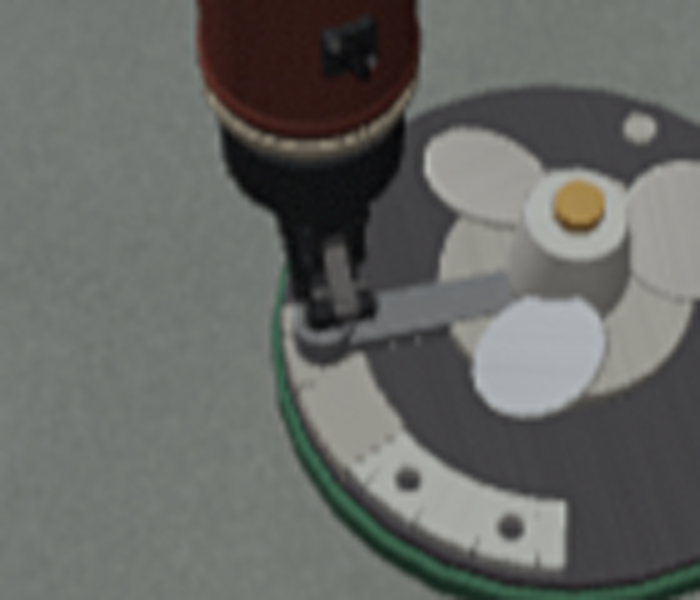

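The pin is lifted 15 mm with a spring load of about 11 N. The knob's centre gives r = 120.4 mm and −33.6°, so the hole is about 37.2° round. I'll swing to about 33.5° first, which is on the plate and short of the hole.

{"fn": "drive_tool", "kwargs": {
  "deltas": [
    {"translation": [-0.05, -3.5, 0], "angular": [0, 0, -1.67], "fingers": 20},
    {"translation": [-0.2, -7, 0], "angular": [0, 0, -3.35], "fingers": 20},
    {"translation": [-0.2, -7, 0], "angular": [0, 0, -3.35], "fingers": 20},
    {"translation": [-0.2, -7, 0], "angular": [0, 0, -3.35], "fingers": 20},
    {"translation": [-0.2, -7, 0], "angular": [0, 0, -3.35], "fingers": 20}
  ]
}}

```text
t: 5.6
position: [0.6166, 0.0496, 0.1204]
tool_rot: [3.141, 0.001, -0.326]
contact_force: [-0.2, -1.1, -11.2]
opening: 0.0267
grip_force: 59.7
```

{"fn": "drive_tool", "kwargs": {
  "deltas": [
    {"translation": [-0.2, -7, 0], "angular": [0, 0, -3.35], "fingers": 20},
    {"translation": [-0.2, -7, 0], "angular": [0, 0, -3.35], "fingers": 20},
    {"translation": [-0.2, -7, 0], "angular": [0, 0, -3.35], "fingers": 20},
    {"translation": [-0.2, -7, 0], "angular": [0, 0, -3.35], "fingers": 20},
    {"translation": [-0.2, -7, 0], "angular": [0, 0, -3.35], "fingers": 20},
    {"translation": [-0.05, -3.5, 0], "angular": [0, 0, -1.67], "fingers": 20},
    {"translation": [0, 0, 0], "angular": [0, 0, 0], "fingers": 20},
    {"translation": [0, 0, 0], "angular": [0, 0, 0], "fingers": 20}
  ]
}}

```text
t: 6.27
position: [0.6234, 0.0877, 0.1208]
tool_rot: [-3.141, -0.0, -0.009]
contact_force: [2.4, 1.4, -11.1]
opening: 0.0267
grip_force: 59.7
```

{"fn": "drive_tool", "kwargs": {
  "deltas": [
    {"translation": [0, 0, 2], "angular": [0, 0, 0], "fingers": 20},
    {"translation": [0, 0, 2], "angular": [0, 0, 0], "fingers": 20},
    {"translation": [0, 0, 1], "angular": [0, 0, 0], "fingers": 20},
    {"translation": [0, 0, 0], "angular": [0, 0, 0], "fingers": 20},
    {"translation": [0, 0, 0], "angular": [0, 0, 0], "fingers": 20}
  ]
}}

```text
t: 6.68
position: [0.6234, 0.0874, 0.116]
tool_rot: [-3.141, -0.001, -0.009]
contact_force: [2.2, 2.2, -9.4]
opening: 0.0266
grip_force: 59.9
```

{"fn": "drive_tool", "kwargs": {
  "deltas": [
    {"translation": [0, 0, 0], "angular": [0, 0, 0], "fingers": 31},
    {"translation": [0, 0, 0], "angular": [0, 0, 0], "fingers": 31},
    {"translation": [0, 0, 3], "angular": [0, 0, 0], "fingers": 31},
    {"translation": [0, 0, 4], "angular": [0, 0, 0], "fingers": 31},
    {"translation": [0, 0, 0], "angular": [0, 0, 0], "fingers": 31},
    {"translation": [0, 0, 0], "angular": [0, 0, 0], "fingers": 31}
  ],
  "newtons": 20
}}

```text
t: 7.18
position: [0.623, 0.0872, 0.1086]
tool_rot: [3.141, 0.0, -0.008]
contact_force: [0.1, 0.8, 0.5]
opening: 0.0306
grip_force: 0.0
```

{"fn": "drive_tool", "kwargs": {
  "deltas": [
    {"translation": [0, -1, 0], "angular": [0, 0, -0.48], "fingers": 31},
    {"translation": [0, -1, 0], "angular": [0, 0, -0.48], "fingers": 31},
    {"translation": [0, -1, 0], "angular": [0, 0, -0.48], "fingers": 31},
    {"translation": [0, -1, 0], "angular": [0, 0, -0.48], "fingers": 31}
  ]
}}

```text
t: 7.52
position: [0.623, 0.0894, 0.1088]
tool_rot: [3.139, 0.001, 0.025]
contact_force: [-2.8, -8.2, 2.2]
opening: 0.0308
grip_force: 4.2
```

{"fn": "drive_tool", "kwargs": {
  "deltas": [
    {"translation": [0, -1, 0], "angular": [0, 0, -0.48], "fingers": 31},
    {"translation": [0, -1, 0], "angular": [0, 0, -0.48], "fingers": 31}
  ]
}}

```text
t: 7.68
position: [0.623, 0.091, 0.1088]
tool_rot: [3.139, 0.001, 0.041]
contact_force: [-1.5, -6.4, 0.7]
opening: 0.0307
grip_force: 3.4
```

{"fn": "drive_tool", "kwargs": {
  "deltas": [
    {"translation": [0, -0.8, 0], "angular": [0, 0, -0.4], "fingers": 31},
    {"translation": [0, -0.8, 0], "angular": [0, 0, -0.4], "fingers": 31}
  ]
}}

```text
t: 7.85
position: [0.6231, 0.095, 0.1088]
tool_rot: [-3.141, -0.0, 0.057]
contact_force: [0.5, -0.6, -0.7]
opening: 0.0311
grip_force: 0.0
```

```bash
cat >> h.py <<'E'
def arm():
    "median height/pos of black knob region not used; prints state"
    s=read_state(); print(s["position"].round(4),s["contact_force"].round(1),s["grip_force"])
E
python3 - <<'E'
from h import *
arm()
c=camera("scene");f=c["frame"]
cv2.imwrite("pics/c4.png",cv2.resize(f[170:270,200:320,::-1],None,fx=6,fy=6,interpolation=2))
E
```

```text
[0.6231 0.095  0.1088] [ 0.5 -0.6 -0.7] 0.0
```

View pics/c4.png

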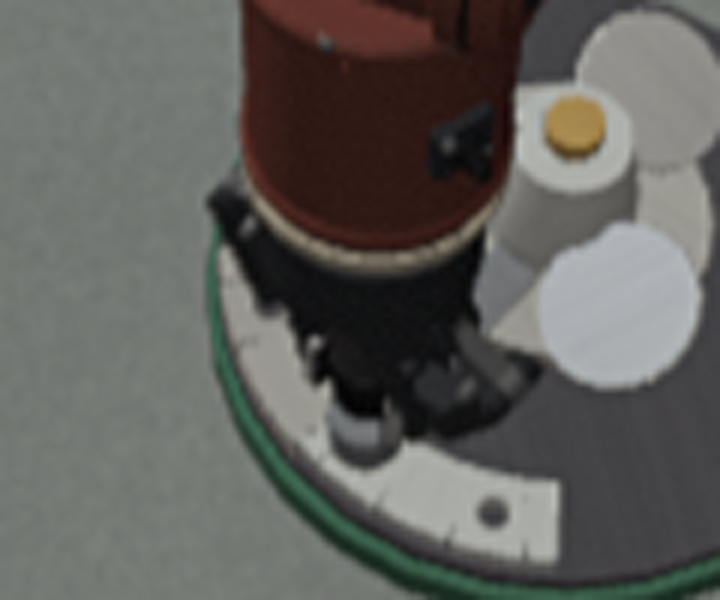

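The housing now covers the first hole; only the second is visible at (492,512). The force dropped to zero, either from slip or because the pin dropped in. I'll check with small steps.

{"fn": "drive_tool", "kwargs": {
  "deltas": [
    {"translation": [0, -0.5, 0], "angular": [0, 0, -0.25], "fingers": 31},
    {"translation": [0, -0.5, 0], "angular": [0, 0, -0.25], "fingers": 31}
  ]
}}

```text
t: 8.07
position: [0.623, 0.0966, 0.109]
tool_rot: [-3.141, -0.0, 0.066]
contact_force: [-0.0, 0.0, -0.2]
opening: 0.031
grip_force: 0.0
```

{"fn": "drive_tool", "kwargs": {
  "deltas": [
    {"translation": [0, -0.5, 0], "angular": [0, 0, -0.25], "fingers": 31},
    {"translation": [0, -0.5, 0], "angular": [0, 0, -0.25], "fingers": 31}
  ]
}}

```text
t: 8.23
position: [0.6229, 0.0972, 0.1089]
tool_rot: [-3.141, -0.0, 0.074]
contact_force: [-0.0, -0.5, 0.9]
opening: 0.0312
grip_force: 0.4
```

{"fn": "drive_tool", "kwargs": {
  "deltas": [
    {"translation": [0, -0.5, 0], "angular": [0, 0, -0.25], "fingers": 31},
    {"translation": [0, -0.5, 0], "angular": [0, 0, -0.25], "fingers": 31}
  ]
}}

```text
t: 8.4
position: [0.6228, 0.0976, 0.1089]
tool_rot: [3.141, 0.0, 0.082]
contact_force: [0.1, -1.4, 0.6]
opening: 0.0313
grip_force: 0.8
```

Checking the knob's height: open and back off straight up.

{"fn": "drive_tool", "kwargs": {
  "deltas": [
    {"translation": [0, 0, 0], "angular": [0, 0, 0], "fingers": 60},
    {"translation": [0, 0, 0], "angular": [0, 0, 0], "fingers": 60},
    {"translation": [0, 0, 0], "angular": [0, 0, 0], "fingers": 60},
    {"translation": [0, 0, -35], "angular": [0, 0, 0], "fingers": 60},
    {"translation": [0, 0, -41], "angular": [0, 0, 0], "fingers": 60},
    {"translation": [0, 0, -41], "angular": [0, 0, 0], "fingers": 60},
    {"translation": [-41, 0, -20], "angular": [0, 0, 0], "fingers": 60},
    {"translation": [-41, 0, 0], "angular": [0, 0, 0], "fingers": 60}
  ]
}}

```text
t: 9.07
position: [0.5471, 0.0926, 0.2488]
tool_rot: [-3.14, -0.008, 0.082]
contact_force: [-0.7, 0.8, 0.7]
opening: 0.0601
grip_force: 0.0
```

{"fn": "drive_tool", "kwargs": {
  "deltas": [
    {"translation": [-20, 35, 0], "angular": [0, 0, 0], "fingers": 60},
    {"translation": [-20, 35, 0], "angular": [0, 0, 0], "fingers": 60},
    {"translation": [0, 41, 0], "angular": [0, 0, 0], "fingers": 60},
    {"translation": [0, 41, 0], "angular": [0, 0, 0], "fingers": 60},
    {"translation": [0, 41, 0], "angular": [0, 0, 0], "fingers": 60},
    {"translation": [0, 0, 0], "angular": [0, 0, 0], "fingers": 60}
  ]
}}

```text
t: 9.57
position: [0.5199, -0.1137, 0.2439]
tool_rot: [3.138, 0.0, 0.072]
contact_force: [-0.7, -1.1, -0.4]
opening: 0.06
grip_force: 0.0
```

Run:
```python
from h import *
arm()
a=[]
for n in("scene","top"):
    c=camera(n);f=c["frame"];W=pts(c)
    near=np.hypot(W[...,0]-.622,W[...,1]-.098)<.03
    d=near&(f.max(-1)<60)&(W[...,2]>.1)&(W[...,2]<.17)
    print(n,d.sum(),np.percentile(W[d][:,2],[50,75,90,97]) if d.any() else 0)
    z=W[d]; t=z[z[:,2]>np.percentile(z[:,2],90)-.004] if d.any() else None
    print(np.median(t,0) if t is not None else 0)
    o=(160,215) if n=="top" else (200,170)
    if n=="top": cr=f[150:250,170:250]
    else: cr=f[180:280,220:300]
    a.append(cv2.resize(cr[...,::-1],None,fx=5,fy=5,interpolation=2))
cv2.imwrite("pics/c5.png",np.hstack(a))
```

```text
[ 0.5199 -0.1137  0.2439] [-0.7 -1.1 -0.4] 0.0
scene 167 [0.13798859 0.13967093 0.14090244 0.14171712]
[0.62167763 0.09518011 0.13951114]
top 0 0
0
```

View pics/c5.png

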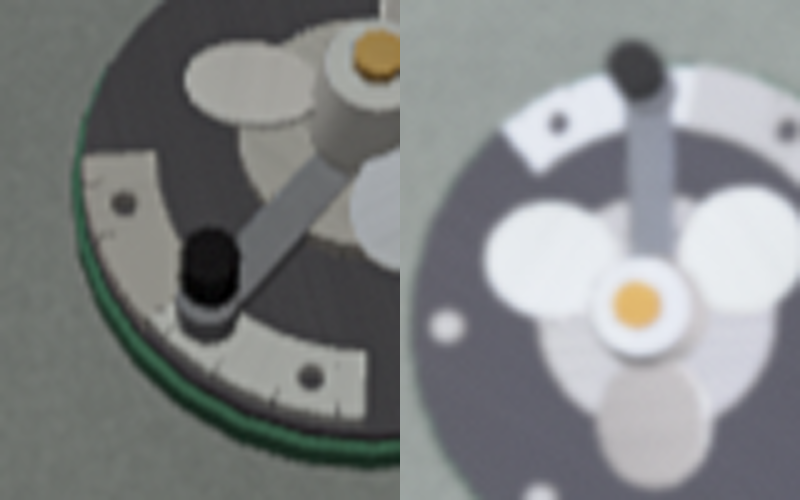

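The pictures show the knob sitting low on its housing at scene crop (210,265). The start hole (123,203) and the second hole (310,377) are both open, so the pin is at the first station hole. The knob's top measures 0.1395 m, against 0.139 fully down and 0.149 if it were resting on the plate. Its position (0.6217, 0.0952) matches the measured hole. The robot is clear.

```bash
python3 -c "
from h import *
print(hand_in())"
```

```text
the job is handed in; nothing more can be done
None
```

The propeller table has been turned counterclockwise to the first hole of the station plate; the camera shows the index pin fully down in it, the robot is clear, and the job is handed in.

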